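Lock the drive of the vegetable cutter

TASK

The bowl is off the vegetable cutter and its drive has to be locked before anyone fits the blades: with the fingertips turn the slotted drive disc until its slot lines up with the lock bar, then push the bar by its red plate through the disc, fully home into the keeper. Then lean on one of the two drive pins once more, firmly for a moment, to prove that the disc no longer turns, and let go. Only push: do not grip the pins or the red plate, and leave the other things on the counter alone.

Things in the scene. Friction and masses are not known exactly. Their poses are not given: they have to be found in the camera images.
- drive_base: Fixed aluminium drive housing of a bench vegetable cutter, 206 x 160 mm, deck 62 mm above the counter, buttons and a dial on its -y side. Origin on the counter below the drive disc's axis; x is the way the lock bar is pushed home, z up. On the deck along x: the bar's guide (-92 to -50 mm, top at 88 mm), the disc, the keeper. Lugs 64 mm from the axis are 75 mm high.
- drive_disc: Horizontal steel disc, 84 mm diameter, face 86 mm above the counter; origin on its vertical axis at deck height (62 mm). Turns endlessly either way, stays where left, takes about 0.05 N m. An open slot, 19 mm wide and 13 deep, crosses its centre along its local x; it is lined up when that is parallel to drive_base x, either way round. With the bar through it, it has some 0.05 rad play each way.
- pin_a (a point): Centre of the top of one upright drive pin of the disc: round, 10 mm diameter, stands 28 mm above the disc's face (top 114 mm above the counter), on the disc's local +y axis 31 mm from the disc's axis.
- pin_b (a point): Centre of the top of the other drive pin, the same, on the disc's local -y axis 31 mm from the disc's axis.
- keeper (a point): Middle of the top of the keeper that takes the nose of the lock bar beyond the disc: steel cheeks with an end stop, on drive_base +x from 49 to 73 mm off the disc's axis, 32 mm wide, top 88 mm above the counter.
- lock_bar (a joint): Travel of the lock bar along drive_base +x, m: 0 to 0.003 at the start (nose just clear of the disc), 0.108 fully home against its stop. About 2 N of friction; stays where left. Bar 16 x 9 mm, centreline 78 mm above the counter; its tapered nose enters a slot within about 0.15 rad and then centres the disc; if the slot is further out it stops at the rim.
- push_plate (a point): Centre of the upright red push plate on the tail of the lock bar: 40 mm wide across the bar, 44 mm high (70 to 114 mm above the counter), 8 mm thick along the bar. It is pushed along drive_base +x on the face away from the disc; the space behind it is free. 211 mm from the disc's axis at the start, 103.5 mm with the bar home.
- salt_shaker: Loose salt shaker with a grey cap, 44 mm diameter, 90 mm high, origin at its foot. To be left alone.
- pepper_jar: Loose spice jar with a red lid, 45 mm diameter, 106 mm high, origin at its foot. To be left alone.
- lemon: Loose lemon, 78 x 55 x 56 mm, origin at its underside. To be left alone.

How it is judged:
On the way, in this order (a step that is already met when the one before it is completed fails the run):
1. the slot of the drive disc is turned in line with the lock bar (within 0.15 rad) (angle between the x axis of drive_disc and the x axis of drive_base, either way round below 0.15 rad), for 0.1 s.
2. the lock bar is pushed through the disc, home in the keeper (within 4 mm) (value of joint lock_bar above 0.104 m), for 0.2 s.
3. the fingers lean on the disc or a drive pin with more than 3 N, and it stays locked (contact force between the fingers and drive_disc above 3 N and value of joint lock_bar above 0.104 m and angle between the x axis of drive_disc and the x axis of drive_base, either way round below 0.08 rad), for 0.1 s.
At the end, for the whole second after the job is handed in: The lock bar stands within 4 mm of fully home (more than 104 of 108 mm), through the slot of the drive disc, whose slot is within 0.08 rad of the bar and which is at rest; the three bystanders stand upright within 20 mm of where they were (value of joint lock_bar above 0.104 m and angle between the x axis of drive_disc and the x axis of drive_base, either way round below 0.08 rad and angular speed of drive_disc below 0.05 rad/s and angle between each of salt_shaker, pepper_jar's own z axis and vertical below 0.15 rad and distance of each of salt_shaker, pepper_jar, lemon from where it was at the start of the episode below 0.02 m); the robot touches nothing.
It fails at once if the lock bar is forced past a disc whose slot does not line up (value of joint lock_bar above 0.025 m and angle between the x axis of drive_disc and the x axis of drive_base, either way round above 0.3 rad).
It fails at once if a drive pin is pinched between the fingers (contact force between the fingers and drive_disc above 0.5 N and z of the grasp point in the frame of pin_a below 0.012 m and (horizontal distance between the grasp point and pin_a below 0.006 m or horizontal distance between the grasp point and pin_b below 0.006 m)).
It fails at once if the red plate is pinched between the fingers (x of the grasp point in the frame of push_plate between -0.006 and 0.006 m and y of the grasp point in the frame of push_plate between -0.022 and 0.022 m and z of the grasp point in the frame of push_plate below 0.034 m).
It fails at once if a bystander is lifted, carried or pushed away (distance of any of salt_shaker, pepper_jar, lemon from where it was at the start of the episode above 0.02 m).
It also fails if it takes over 61 s, if anything falls off the work surface, if the arm or the gripper's body presses on something with over 40 N, if the wrist force passes 120 N, or if a joint passes its speed limit or range.

ROBOT

A 7-joint arm with a two-finger parallel gripper is mounted at the origin on a cart in front of the work surface, level with it; the furniture and walls round the work are solid. World frame = base frame: x ahead of the robot, y to its left, z up, the work surface at z = 0. Lengths are in m, angles in rad, forces in N, time in s.
With the tool pointing down it reaches from about 0.35 to 0.9 m from the base axis. Payload 19.9 kg.
Tool frame: the origin (TCP) lies between the finger pads; the fingertips stand 19 mm ahead of it and the grasp point (between the pads) is the TCP; z points along the fingers, y is the line along which they close (so a half turn about z gives the same grasp; the last joint's range is limited). The gripper opens to 94 mm and grips with 3 to 60 N. Pads are 16 mm wide; open, the fingers measure 119 mm over their backs; the gripper's body (75 mm by 177 mm) begins 78 mm behind the grasp point.
Start: joints at [1.202, 0.417, -0.01, 1.614, 0.005, 1.111, -0.053], TCP at [0.201, -0.592, 0.202] pointing down, gripper open.
Joint ranges: [-2.81, 2.81], [-0.39, 2.02], [-1.27, 1.25], [0.06, 2.57], [-1.19, 4.33], [0.19, 2], [-2.82, 2.82]. Speed limits (rad/s): [1.89, 1.89, 2.39, 2.39, 3.01, 3.01, 3.01].

INTERFACE

Orientations are given as a 3x3 rotation matrix whose columns are the frame's x, y, z axes.
In Python, from rig import robot gives the robot as it stands. Calls block until the motion is done:
- robot.move_ptp(position, orientation): joint-space move of the TCP to a pose.
- robot.move_linear(position, velocity=0.15, frame=None, threshold=None): straight line of the TCP; frame=None keeps the orientation; velocity is the mean speed in m/s. With threshold (N) it stops when the force on the tool has changed by that much, and returns True; else False.
- robot.goto_joints(angles): joint-space move.
- robot.gripper_to(opening): finger opening in m; the grip force is fixed at half the most; returns when the fingers have stopped.
- robot.pause(seconds).
- robot.ik(position, orientation): joint angles nearest the present ones, or None.
- robot.get_state(): the state.
- robot.grab_frame(name): name is "scene" or "side" or "wrist"; returns the picture (480x640x3 uint8, red, green, blue); there is no depth.
- robot.camera_info(name): a dict with "fx", "fy", "cx", "cy" (pixels), "rvec" (rotation vector, rad) and "tvec" (3), from world to camera coordinates, as OpenCV has them. Camera axes: x right, y down, z forward; pixel columns grow to the right and rows downward; lengths in m; the calibration is good to about 2 mm. A picture is of the moment at which its call begins: read the wrist's pose just before it. camera_info takes no time and is no camera call; for the wrist camera it gives the pose at the moment of the call.
A pose or a line that the arm cannot do raises robot.PlanningError and nothing moves.
- robot.sign_off(): hands the job in; it is judged then, once.
The state is a dict: "time": time; "qpos": joint angles; "joint_vel": joint speeds; "effort": joint torques, N m; "ee_pos": TCP position; "tool_rot": TCP orientation; "force": force on the tool from outside, world axes, zero at the start; "moment": the same for the moment, N m; "opening": finger opening in m; "grasp_force": force on a finger pad.
Only numpy, scipy, OpenCV 4.12 (cv2) and the standard library are available. Lean on these libraries where they do the work, as an engineer would, in place of code of your own. Each camera call takes 0.05 s, during which the arm holds its last target. There are 200 camera calls.

## Working session

There is one attempt and no reset: what is moved stays moved. The work goes in short steps, each a Python script; the robot and the scene stay as the last script left them, time stands still between calls to the robot, and variables do not carry over. Pictures are saved under pics/ and viewed, at most 10 in all, crops included, and the job is handed in when it is done.

```bash
mkdir -p pics; ls
python3 - <<'E'
from rig import robot
import cv2
for n in("scene","side"):
    cv2.imwrite(f"pics/{n}0.png",robot.grab_frame(n)[:,:,::-1]); print(n,robot.camera_info(n))
s=robot.get_state(); print(s["time"],s["ee_pos"],s["tool_rot"],s["opening"])
E
```

```text
pics
scene {'fx': 438.01636288995655, 'fy': 438.01636288995655, 'cx': 313.90004146516395, 'cy': 233.8277886249169, 'rvec': array([ 0.73644898, -2.44069196,  1.31633532]), 'tvec': array([0.34093941, 0.34876846, 0.50134772])}
side {'fx': 560.9544266828009, 'fy': 560.9544266828009, 'cx': 320.1330283586123, 'cy': 243.03829246736873, 'rvec': array([ 0.6116636 , -2.4183545 ,  1.46062977]), 'tvec': array([0.38504847, 0.2911291 , 0.86819237])}
0.1 [ 0.20114378 -0.59141153  0.20150035] [[ 9.46747385e-01  3.21977053e-01 -4.08450371e-04]
 [ 3.21977306e-01 -9.46746861e-01  9.98159145e-04]
 [-6.53147662e-05 -1.07651631e-03 -9.99999418e-01]] 0.09360587430586066
```

View pics/scene0.png

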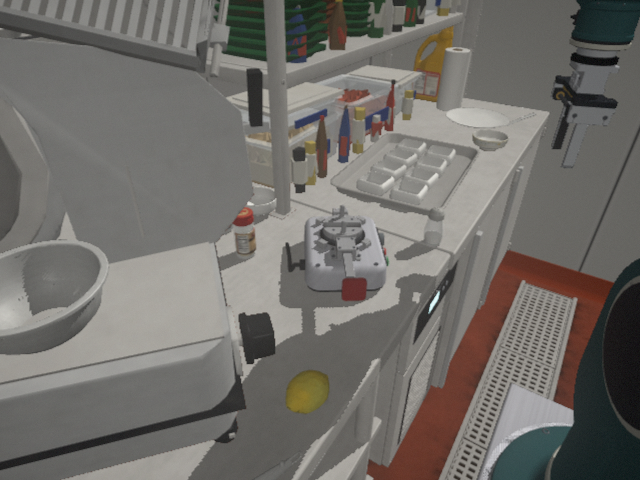

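View pics/side0.png

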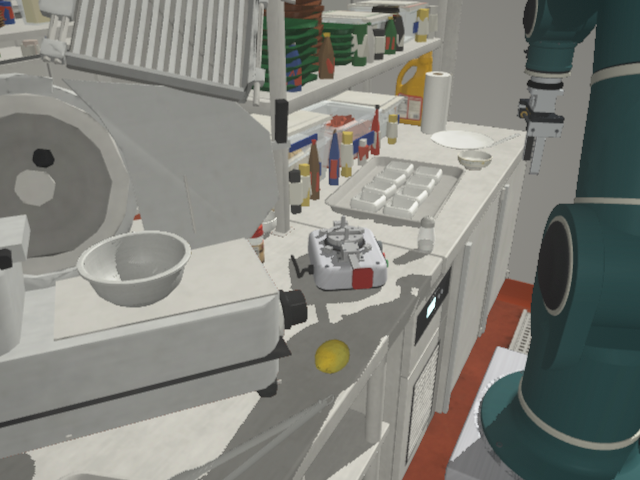

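The scene picture shows the housing around (345,250) with the red plate at (354,289), the pepper jar at (245,232), the salt shaker at (433,228) and the lemon at (307,391). I'll enlarge the housing and get rough positions next.

```bash
cat > h.py <<'E'
import numpy as np, cv2
from rig import robot
def cam(n):
    c=robot.camera_info(n); K=np.array([[c["fx"],0,c["cx"]],[0,c["fy"],c["cy"]],[0,0,1]]); return K,np.array(c["rvec"]),np.array(c["tvec"])
def back(n,uv,z,C=None):
    K,r,t=C or cam(n); R=cv2.Rodrigues(r)[0]; o=-R.T@t
    d=R.T@np.linalg.inv(K)@np.array([*uv,1.]); return o+d*(z-o[2])/d[2]
E
python3 - <<'E'
from h import *
im=cv2.imread("pics/scene0.png")[195:309,275:415]
cv2.imwrite("pics/crop0.png",cv2.resize(im,(700,570),interpolation=cv2.INTER_CUBIC))
for nm,uv,z in(("disc",(345,232),.086),("plate",(354,289),.092),("salt",(433,244),0),("pepper",(246,254),0),("lemon",(307,400),0.02)):
    print(nm,back("scene",uv,z).round(3))
print(back("side",(347,240),.086),back("side",(363,279),.092),back("side",(426,252),0))
for n in("scene","side"):
    K,r,t=cam(n);print(-cv2.Rodrigues(r)[0].T@t)
E
```

```text
disc [ 0.514 -0.271  0.086]
plate [ 0.41  -0.121  0.092]
salt [ 0.385 -0.455  0.   ]
pepper [ 0.713 -0.19   0.   ]
lemon [0.385 0.054 0.02 ]
[ 0.51141558 -0.26325144  0.086     ] [ 0.40752486 -0.1197721   0.092     ] [ 0.38336895 -0.44866558  0.        ]
[0.16005439 0.37816795 0.56621573]
[0.04089774 0.74027824 0.66112932]
```

View pics/crop0.png

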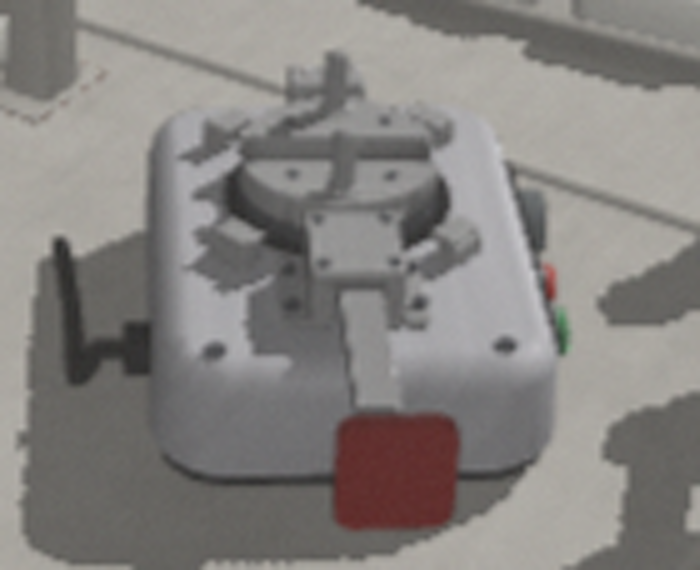

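The slot runs roughly across the bar, and the pins (far one at crop (335,65), near one at (342,150)) lie roughly along it. A wrist view from above will give the accurate pose.

Run:
```python
from h import *
print(robot.get_state()["time"])
s=robot.get_state()
R0=s["tool_rot"]
K,r,t=cam("wrist"); Rc=cv2.Rodrigues(r)[0]; o=-Rc.T@t
print("cam in tool",R0.T@(o-s["ee_pos"]),"\n",R0.T@Rc.T)
best=[]
for a in np.arange(0,360,15):
    th=np.radians(a); x=np.array([np.cos(th),np.sin(th),0]); z=np.array([0,0,-1.]); R=np.c_[x,np.cross(z,x),z]
    p=np.array([.49,-.23,.30])
    q=robot.ik(p,R); 
    print(a,None if q is None else np.round(q,2))
```

```text
0.1
cam in tool [ 0.07395001  0.00045095 -0.18311954] 
 [[ 3.69935185e-04 -9.67023765e-01 -2.54685886e-01]
 [ 9.99999928e-01  3.37239679e-04  1.72040846e-04]
 [-8.04774003e-05 -2.54685931e-01  9.67023821e-01]]
0 [ 0.58  0.2  -0.23  1.69  0.05  1.26 -1.23]
15 [ 0.58  0.2  -0.23  1.69  0.05  1.26 -0.97]
30 [ 0.62  0.2  -0.28  1.69  0.06  1.26 -0.72]
45 [ 0.66  0.2  -0.32  1.69  0.07  1.26 -0.46]
60 [ 0.7   0.21 -0.37  1.69  0.08  1.26 -0.21]
75 [ 0.74  0.21 -0.42  1.69  0.09  1.26  0.04]
90 [ 0.78  0.21 -0.46  1.68  0.1   1.27  0.29]
105 [ 0.81  0.22 -0.51  1.68  0.11  1.27  0.54]
120 [ 0.83  0.22 -0.52  1.68  0.12  1.27  0.8 ]
135 [ 0.85  0.22 -0.55  1.68  0.12  1.27  1.06]
150 [ 0.88  0.23 -0.59  1.68  0.13  1.27  1.31]
165 [ 0.92  0.24 -0.63  1.68  0.14  1.27  1.56]
180 [ 0.94  0.24 -0.66  1.68  0.15  1.27  1.82]
195 [ 0.96  0.25 -0.69  1.68  0.16  1.28  2.07]
210 [ 1.25  0.35 -1.08  1.67  0.32  1.31  2.2 ]
225 [ 1.25  0.35 -1.08  1.67  0.32  1.31  2.46]
240 [ 1.25  0.35 -1.08  1.67  0.32  1.31  2.72]
255 [-0.49  0.31  1.09  1.72 -0.29  1.28 -2.74]
270 [ 0.41  0.19 -0.04  1.7   0.01  1.26 -2.77]
285 [ 0.44  0.19 -0.07  1.69  0.01  1.26 -2.51]
300 [ 0.47  0.19 -0.11  1.69  0.02  1.26 -2.26]
315 [ 0.5   0.19 -0.14  1.69  0.03  1.26 -2.  ]
330 [ 0.52  0.19 -0.16  1.69  0.03  1.26 -1.74]
345 [ 0.55  0.19 -0.2   1.69  0.04  1.26 -1.49]
```

```bash
cat >> h.py <<'E'
def down(deg):
    th=np.radians(deg); x=np.array([np.cos(th),np.sin(th),0]); z=np.array([0,0,-1.]); return np.c_[x,np.cross(z,x),z]
def snap(name,n="wrist"):
    C=cam(n); im=robot.grab_frame(n)[:,:,::-1]; cv2.imwrite(f"pics/{name}.png",im); np.savez(f"pics/{name}.npz",K=C[0],r=C[1],t=C[2]); return im
def C(name):
    f=np.load(f"pics/{name}.npz"); return f["K"],f["r"],f["t"]
E
python3 - <<'E'
from h import *
robot.gripper_to(0.0)
robot.move_ptp([.394,-.24,.30],down(35)); robot.pause(.2)
snap("w1"); s=robot.get_state(); print(s["time"],s["ee_pos"],s["opening"],s["qpos"],cam("wrist")[0])
E
```

```text
3.2917 [ 0.3938378  -0.24048514  0.29978149] 0.0004815461751069957 [ 0.75663211  0.04222953 -0.28293115  1.86288767  0.01233349  1.23859736
 -0.4909477 ] [[393.24695929   0.         316.64267695]
 [  0.         393.24695929 237.41218014]
 [  0.           0.           1.        ]]
```

View pics/w1.png

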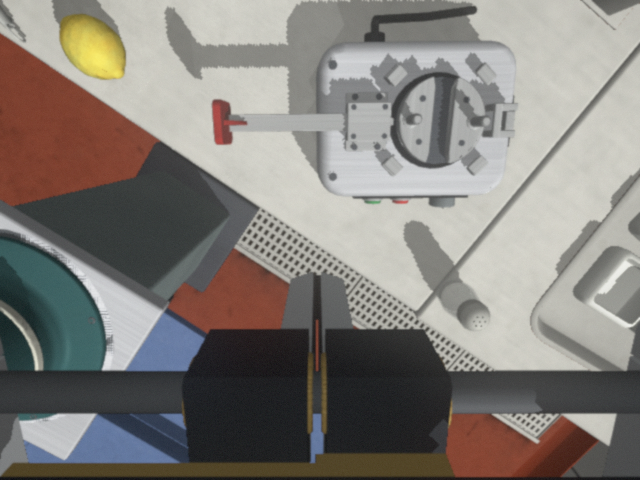

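The wrist picture shows the drive from above. The plate is at (221,122), the disc at about (440,120), the pins at (414,119) and (480,121), and the slot runs nearly across the bar. I'll enlarge it to measure.

Run:
```python
from h import *
im=cv2.imread("pics/w1.png")[40:210,320:530]
cv2.imwrite("pics/w1c.png",cv2.resize(im,None,fx=3.5,fy=3.5,interpolation=cv2.INTER_CUBIC))
```

```text
(no output)
```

View pics/w1c.png

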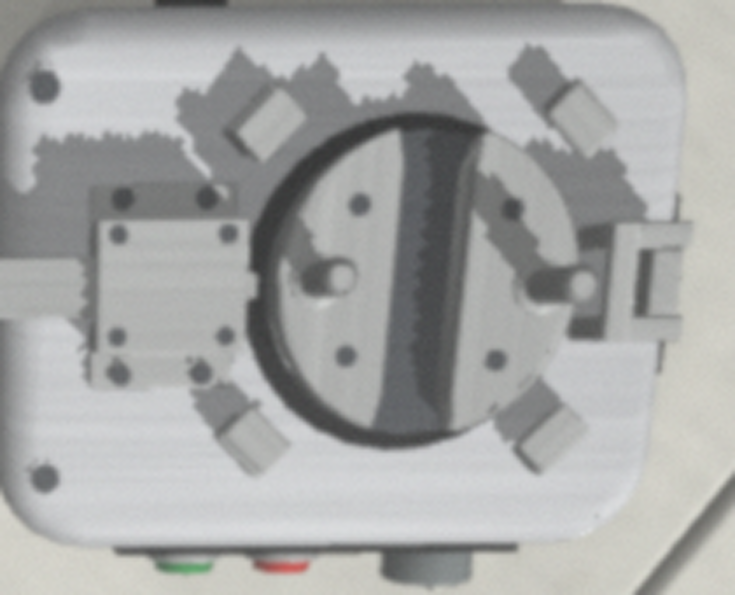

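Run:
```python
from h import *
Cw=C("w1"); f=lambda X,Y,z:back("w",((X+.5)/3.5-.5+320,(Y+.5)/3.5-.5+40),z,Cw)[:2]
pa,pb=f(341,277,.114),f(581,286,.114)
h=[f(*p,.086) for p in((360,205),(513,209),(346,356),(496,359))]
g=[f(*p,.088) for p in((118,234),(228,234),(117,337),(225,336))]
k=[f(*p,.088) for p in((615,222),(603,338),(690,225),(680,340))]
c=(pa+pb)/2; print("pins",pa,pb,np.linalg.norm(pa-pb),c,"holes",np.mean(h,0))
s=f(401,130,.086)-f(372,425,.086),f(484,135,.086)-f(452,430,.086)
print("slot deg",[np.degrees(np.arctan2(*v[::-1])) for v in s],"pins deg",np.degrees(np.arctan2(*(pb-pa)[::-1])))
print("guide y-span deg",[np.degrees(np.arctan2(*v[::-1])) for v in(g[1]-g[0],g[3]-g[2],g[0]-g[2],g[1]-g[3])],np.mean(g,0),np.linalg.norm(g[0]-g[2]))
pl=[back("w",p,.114,Cw)[:2] for p in((217,101),(229,101),(217,143.5),(230,143))]
hsv=cv2.cvtColor(cv2.imread("pics/w1.png"),cv2.COLOR_BGR2HSV)[95:150,205:240]
m=((hsv[...,1]>130)&((hsv[...,0]<8)|(hsv[...,0]>172)))
ys,xs=np.nonzero(m); print("red px",xs.min()+205,xs.max()+205,ys.min()+95,ys.max()+95)
for r in range(0,55,6): 
    q=np.nonzero(m[r])[0]
    if len(q): print(r+95,q.min()+205,q.max()+205)
for n,u in(("guide",np.mean(g,0)),("plate",back("w",(221,122),.114,Cw)[:2])):
    d=c-u; print(n,u,np.linalg.norm(d),np.degrees(np.arctan2(d[1],d[0])))
kk=np.mean(k,0)-c; print("keeper",np.linalg.norm(kk),np.degrees(np.arctan2(*kk[::-1])))
print("salt",back("w",(475,320),.09,Cw),"lemon",back("w",(93,47),.028,Cw))
```

```text
pins [ 0.51692614 -0.26515976] [ 0.55052769 -0.31711147] 0.06187119153942824 [ 0.53372692 -0.29113561] holes [ 0.53423823 -0.29109621]
slot deg [np.float64(33.28054896498109), np.float64(33.542361147655114)] pins deg -57.10584352653097
guide y-span deg [np.float64(-55.05378292895979), np.float64(-54.53793826496652), np.float64(35.72583811662843), np.float64(35.70510985996604)] [ 0.49287659 -0.23315239] 0.027201045995148544
red px 213 235 103 143
107 213 219
113 214 220
119 214 220
125 215 221
131 215 221
137 216 222
143 218 222
guide [ 0.49287659 -0.23315239] 0.07092815706788617 -54.83454696403092
plate [ 0.41364507 -0.12220871] 0.2072581708048944 -54.59284838809768
keeper 0.05963716470135229 -54.33024987314231
salt [ 0.3923687  -0.45333628  0.09      ] lemon [0.39159901 0.04686664 0.028     ]
```

Measurements are consistent: pin spacing is 61.9 mm (62 expected), keeper 59.6 mm and guide 70.9 mm from the axis (61 and 71 expected). The base x heading is about -54.7°, and the disc needs about -88°. Next I sweep the near pin round with the closed fingertips.

```bash
cat >> h.py <<'E'
c0=np.array([.5338,-.2911]); phi=-54.7
def B(deg): return np.array([np.cos(np.radians(deg)),np.sin(np.radians(deg))])
def W(bx,by,z): return np.r_[c0+bx*B(phi)+by*B(phi+90),z]
def behind(th,d,z=.114):   # finger pose behind the pin at base angle th, for clockwise push
    p=31*B(th)-d*B(th-90); return W(p[0]/1e3,p[1]/1e3,z), down(phi+th-90)
E
python3 - <<'E'
from h import *
for th in(177.6,130,90): 
    p,R=behind(th,13); print(np.round(robot.ik(p,R),2))
p,R=behind(177.6,28); 
robot.move_ptp(p+[0,0,.06],R); robot.move_linear(p,velocity=.1)
print(robot.get_state()["time"],robot.get_state()["force"])
for th in list(np.arange(177.6,91,-14.6))+[90]:
    p,R=behind(th,13); robot.move_linear(p,velocity=.06,frame=R)
    s=robot.get_state(); print(round(th,1),round(s["time"],2),s["force"].round(1))
p,R=behind(90,30); robot.move_linear(p,velocity=.1); robot.move_linear(p+[0,0,.07],velocity=.2)
t=W(-.1,-.07,.30); robot.move_ptp(t,down(35)); robot.pause(.2)
im=snap("w2"); print(robot.get_state()["time"])
K,r,tt=C("w2"); uv=cv2.projectPoints(W(-.05,0,.086)[None],r,tt,K,None)[0].ravel(); print(uv)
u,v=uv.astype(int); u0=max(0,u-160);v0=max(0,v-100); print(u0,v0)
cv2.imwrite("pics/w2c.png",cv2.resize(im[v0:v0+200,u0:u0+320],None,fx=2.5,fy=2.5,interpolation=cv2.INTER_CUBIC))
E
```

```text
[ 0.68  0.44 -0.3   1.81  0.16  0.91 -0.69]
[ 0.6   0.46 -0.26  1.78  0.14  0.92 -1.54]
[ 0.52  0.49 -0.17  1.72  0.1   0.93 -2.21]
4.7417 [ 0.82481377 -0.20382847  0.59437394]
177.6 5.14 [-1.5 -1.1 -0.6]
163.0 5.55 [-0.7  0.1  0.7]
148.4 5.96 [-0.1  0.6 -0.5]
133.8 6.37 [-0.4 -0.   0.2]
119.2 6.78 [-0.1 -0.  -0.1]
104.6 7.18 [ 0.2 -1.1 -0.4]
90 7.59 [ 0.4  0.1 -0.5]
10.1667
[366.96412731 137.73929343]
206 37
```

View pics/w2c.png

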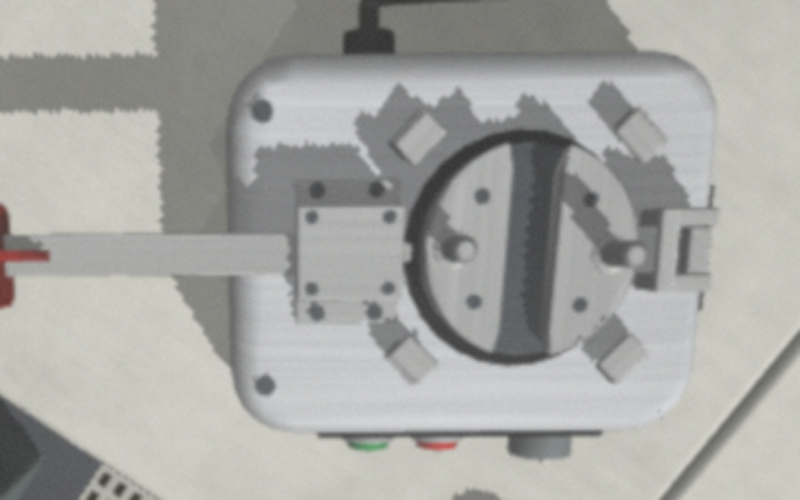

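The disc looks unturned: pins at crop (460,249) and (632,255). I'll redo the first part of the sweep with logging and look while the fingers are at the pin.

Run:
```python
from h import *
Cw=C("w2"); f=lambda X,Y,z:back("w",((X+.5)/2.5-.5+206,(Y+.5)/2.5-.5+37),z,Cw)[:2]
a,b=f(463,248,.114),f(635,255,.114); print(a,b,(a+b)/2,np.linalg.norm(a-b),np.degrees(np.arctan2(*(b-a)[::-1])))
p,R=behind(177.6,28)
robot.move_ptp(p+[0,0,.06],R); robot.move_linear(p,velocity=.1)
for th in(177.6,163,148.4):
    p,R=behind(th,13); robot.move_linear(p,velocity=.06,frame=R)
    s=robot.get_state(); print(th,s["force"].round(1),(s["ee_pos"]-p).round(4),round(s["time"],2))
im=snap("s3","scene")
cv2.imwrite("pics/s3c.png",cv2.resize(im[180:310,270:430],None,fx=4.5,fy=4.5,interpolation=cv2.INTER_CUBIC))
```

```text
[ 0.51690285 -0.26413575] [ 0.55085259 -0.31690116] [ 0.53387772 -0.29051845] 0.06274371797840946 -57.24240995393647
177.6 [-0.   0.6  0.1] [0.0004 0.0004 0.0001] 11.97
163 [-0.3 -0.2 -0.3] [-0.0001 -0.0001 -0.    ] 12.38
148.4 [ 0.5 -0.4 -0.1] [-0.0002 -0.0001 -0.    ] 12.78
```

View pics/s3c.png

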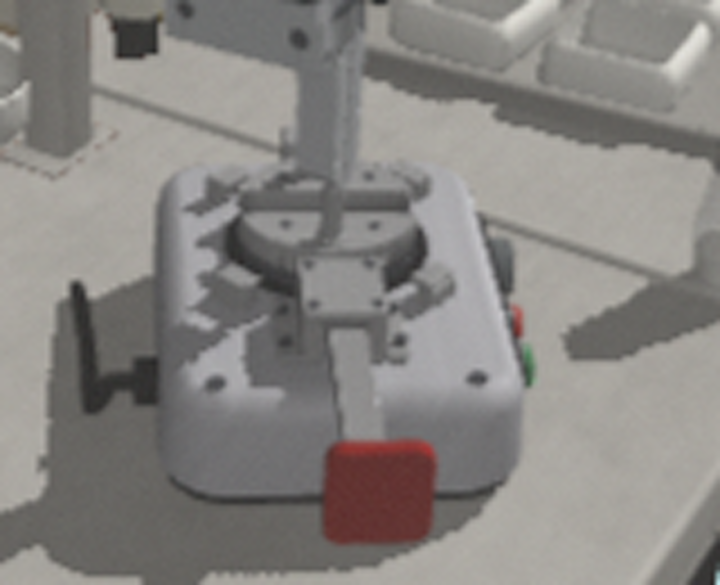

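The fingertips (crop (330,180)) stand visibly beyond or above the near pin (325,225) and don't touch it. I'll check the tip pixel against the expected projection.

Run:
```python
from h import *
s=robot.get_state(); e=s["ee_pos"]; R=s["tool_rot"]; print(e,e+R[:,2]*.019)
K,r,t=cam("scene")
pr=lambda P:((cv2.projectPoints(np.float64(P)[None],r,t,K,None)[0].ravel()-[270,180])*4.5).round()
print("tip",pr(e+R[:,2]*.019),"tcp",pr(e))
a=np.array([.5169,-.2647,.114]); print("pin a top",pr(a),"foot",pr(a-[0,0,.028]),"b",pr([.5507,-.317,.114]),"plate",pr(W(-.211,0,.114)),pr(W(-.211,0,.07)))
print("disc",pr(W(0,0,.086)))
im=snap("d3","side"); K,r,t=cam("side"); pr=lambda P:(cv2.projectPoints(np.float64(P)[None],r,t,K,None)[0].ravel().round(1))
print("side tip",pr(e+R[:,2]*.019),"pin a",pr(a))
u,v=pr(a).astype(int); print(u,v)
cv2.imwrite("pics/d3c.png",cv2.resize(im[v-50:v+70,u-80:u+80],None,fx=5,fy=5,interpolation=cv2.INTER_CUBIC))
```

```text
[ 0.51855465 -0.26124319  0.11396584] [ 0.51855103 -0.26124524  0.09496584]
tip [318. 223.] tcp [319. 187.]
pin a top [327. 184.] foot [324. 238.] b [321. 114.] plate [373. 446.] [367. 538.]
disc [322. 200.]
side tip [343.8 236.1] pin a [345.4 227.9]
345 227
```

View pics/d3c.png

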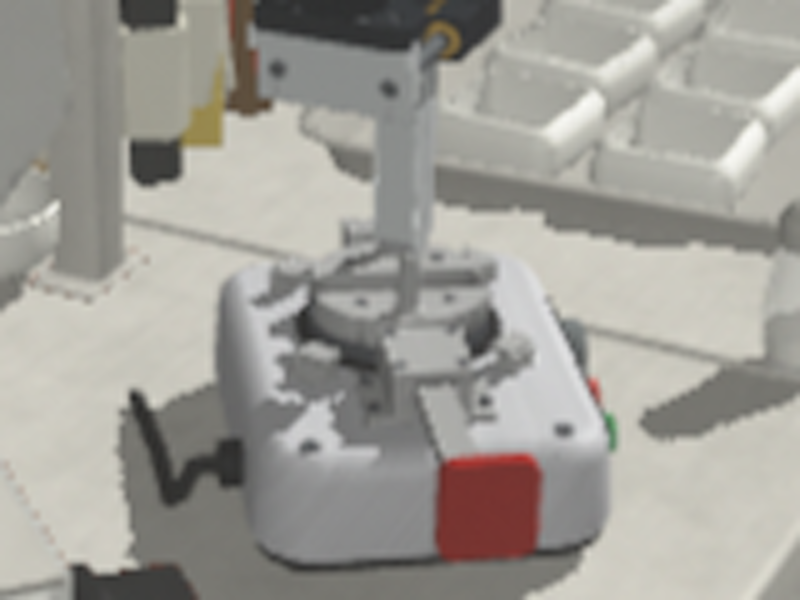

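Both views put the fingertips at about z = 0.115, level with the pin tops, so with the gripper closed the tips barely pass the TCP. I'll lower the fingers with a force guard and sweep again.

Run:
```python
from h import *
p,R=behind(177.6,28,.15)
s=robot.get_state(); robot.move_linear(s["ee_pos"]+[0,0,.04]); robot.move_linear(p,frame=R); robot.pause(.1)
robot.move_linear(p-[0,0,.03]); hit=robot.move_linear(np.r_[p[:2],.096],velocity=.03,threshold=3)
s=robot.get_state(); z=s["ee_pos"][2]; print(hit,z,s["force"].round(1))
if hit: z+=.006; robot.move_linear(np.r_[p[:2],z])
f0=robot.get_state()["force"]
for th in list(np.arange(177.6,91,-14.6))+[90]:
    p,R=behind(th,13,z); robot.move_linear(p,velocity=.06,frame=R)
    s=robot.get_state(); print(round(th,1),round(s["time"],2),(s["force"]-f0).round(1),(s["ee_pos"]-p).round(4))
p,R=behind(90,30,z); robot.move_linear(p,velocity=.1); robot.move_linear(p+[0,0,.07],velocity=.2)
t=W(-.1,-.07,.30); robot.move_ptp(t,down(35)); robot.pause(.2)
im=snap("w4"); print(robot.get_state()["time"])
cv2.imwrite("pics/w4c.png",cv2.resize(im[37:237,206:526],None,fx=2.5,fy=2.5,interpolation=cv2.INTER_CUBIC))
```

```text
False 0.09614833370290937 [ 0.6 -0.1  0.1]
177.6 15.76 [0.6 0.4 0.9] [ 0.0004  0.0005 -0.    ]
163.0 16.17 [ 0.2 -0.3 -1.1] [-0.      0.0001  0.    ]
148.4 16.57 [ 0.1 -0.6 -0.7] [-0.     -0.0001 -0.    ]
133.8 16.98 [-1.1 -0.4  0.5] [-0.0001 -0.0001 -0.    ]
119.2 17.39 [-1.  -0.3  0.1] [-0.0001 -0.0001 -0.    ]
104.6 17.8 [-0.8  0.7 -0.7] [-0.0002 -0.0001 -0.    ]
90 18.21 [-0.6 -0.5 -1.6] [-0.0002 -0.     -0.0001]
20.7417
```

View pics/w4c.png

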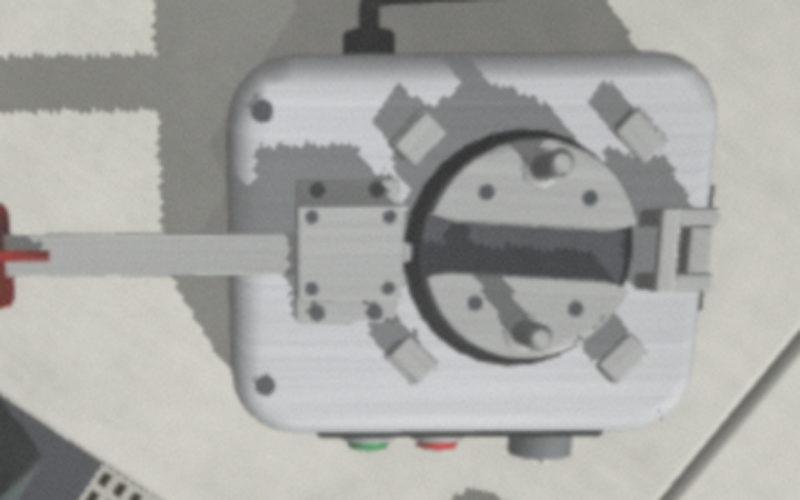

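The disc has turned: pins at crop (562,158) and (539,334), slot nearly in line with the bar. Computing the remaining error.

Run:
```python
from h import *
Cw=C("w4"); f=lambda X,Y,z:back("w",((X+.5)/2.5-.5+206,(Y+.5)/2.5-.5+37),z,Cw)[:2]
ang=lambda a,b:np.degrees(np.arctan2(*(b-a)[::-1]))
print("pin axis-90 rel",ang(f(539,334,.114),f(562,158,.114))-90-phi, np.linalg.norm(f(539,334,.114)-f(562,158,.114)))
print("slot",ang(f(432,217,.086),f(632,226,.086))-phi,ang(f(445,271,.086),f(620,283,.086))-phi)
print("holes",ang(f(487,192,.086),f(590,198,.086))-phi,ang(f(475,303,.086),f(575,309,.086))-phi)
print("bar",ang(f(60,234.5,.0825),f(285,235,.0825))-phi,ang(f(60,275.5,.0825),f(285,275,.0825))-phi)
hsv=cv2.cvtColor(cv2.imread("pics/w4.png"),cv2.COLOR_BGR2HSV)
m=((hsv[...,1]>130)&((hsv[...,0]<8)|(hsv[...,0]>172)))
m[:90]=0;m[170:]=0;m[:,:150]=0;m[:,230:]=0
ys,xs=np.nonzero(m);print(xs.min(),xs.max(),ys.min(),ys.max())
p=back("w",((xs.min()+xs.max()-10)/2,(ys.min()+ys.max())/2),.114,Cw)[:2]-c0; print("plate base",p@B(phi),p@B(phi+90))
# back face left edge at top height
p=back("w",(xs.min(),(ys.min()+ys.max())/2),.07,Cw)[:2]-c0;q=back("w",(xs.min(),137),.114,Cw)[:2]-c0; print(p@B(phi),q@B(phi))
```

```text
pin axis-90 rel -3.9645802025687757 0.06198119043316899
slot -2.7637231231524737 -4.1006367896696645
holes -3.4671416339597982 -3.6514692486363742
bar -0.41455944417192114 -0.16650160069430342
190 215 120 160
plate base -0.20770885055735466 -0.0009486342739244572
-0.2283201729363752 -0.21430739662843684
```

The slot is 3.3° (0.06 rad) off the bar, within tolerance, and the plate is where expected. Next I push the bar home from behind the plate.

Run:
```python
from h import *
R=down(phi+180)
print(np.round(robot.ik(W(-.255,0,.08),R),2),np.round(robot.ik(W(-.115,0,.08),R),2))
robot.move_ptp(W(-.255,0,.19),R); robot.move_linear(W(-.255,0,.080),velocity=.15); robot.pause(.1)
f0=robot.get_state()["force"]
for x,v,th in((-.14,.06,25),(-.108,.025,12)):
    hit=robot.move_linear(W(x,0,.080),velocity=v,threshold=th)
    s=robot.get_state(); d=s["ee_pos"][:2]-c0; print(hit,round(d@B(phi),4),round(d@B(phi+90),4),(s["force"]-f0).round(1),round(s["time"],2))
    if hit: break
```

```text
[ 0.35  0.2  -0.24  2.26  0.07  0.69  0.68] [ 0.49  0.38 -0.18  2.    0.09  0.77  0.87]
False -0.1401 -0.0001 [-0.2  0.9 -1.7] 24.97
True -0.1176 -0.0002 [ 0.2  0.4 -0.7] 25.86
```

Run:
```python
from h import *
hit=robot.move_linear(W(-.112,0,.080),velocity=.03,threshold=15)
s=robot.get_state(); d=s["ee_pos"][:2]-c0; print(hit,round(d@B(phi),4),s["force"].round(1),round(s["time"],2))
robot.pause(.2)
robot.move_linear(W(-.15,0,.080),velocity=.15); robot.move_linear(W(-.15,0,.17),velocity=.25)
robot.move_ptp(W(-.1,-.07,.30),down(35)); robot.pause(.2)
im=snap("w5"); print(robot.get_state()["time"])
cv2.imwrite("pics/w5c.png",cv2.resize(im[37:237,206:526],None,fx=2.5,fy=2.5,interpolation=cv2.INTER_CUBIC))
```

```text
True -0.1177 [-1.7  3.7  3.9] 26.07
28.6667
```

View pics/w5c.png

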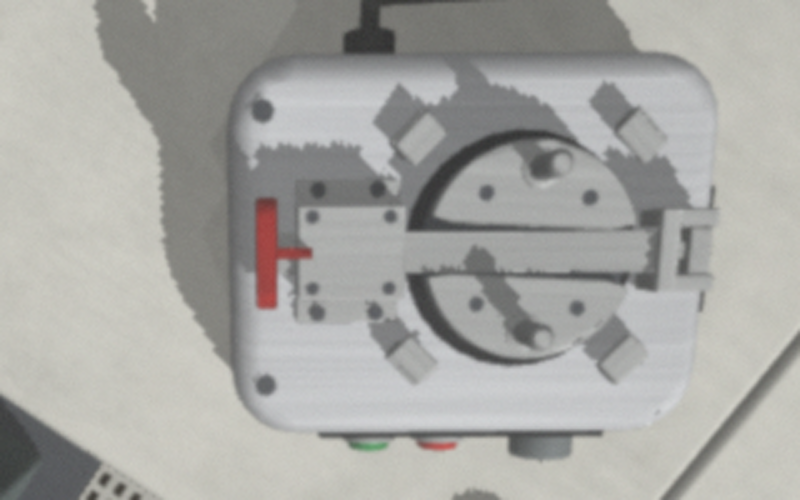

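The bar passes through the disc with its nose in the keeper, and the plate is at crop (266,253). I'll check the plate position, then lean on the +y pin towards +x in small steps.

Run:
```python
from h import *
Cw=C("w5"); f=lambda X,Y,z:back("w",((X+.5)/2.5-.5+206,(Y+.5)/2.5-.5+37),z,Cw)[:2]
p=f(266.5,253,.114)-c0; print("plate",p@B(phi),p@B(phi+90))
R=down(phi+180); y=.031; z=.096
robot.move_ptp(W(-.032,y,z+.06),R); robot.move_linear(W(-.032,y,z),velocity=.12); robot.pause(.2)
f0=robot.get_state()["force"]; n=B(phi)
hit=robot.move_linear(W(-.006,y,z),velocity=.02,threshold=6)
def F():
    s=robot.get_state(); return -(s["force"]-f0)[:2]@n, (s["ee_pos"][:2]-c0)@n, s["time"]
print(hit,F()); x=F()[1]
for i in range(16):
    robot.pause(.1); a=[F()[0]]; robot.pause(.05); a.append(F()[0]); robot.pause(.05); a.append(F()[0])
    print(np.round(a,1),np.round(F()[1:],4))
    if min(a)>7: robot.pause(.3); print(F()); break
    x+=.0005; robot.move_linear(W(x,y,z),velocity=.02)
```

```text
plate -0.1034107722526803 0.0003211206582046507
True (np.float64(2.4210699204144177), np.float64(-0.01300301415012312), 31.7833)
[1.9 3.4 1.9] [-1.30000e-02  3.19833e+01]
[5.3 4.2 4.8] [-1.28000e-02  3.24333e+01]
[6.9 6.9 7.7] [-1.27000e-02  3.28833e+01]
[10.5  9.5 10.1] [-1.26000e-02  3.33333e+01]
(np.float64(10.3681718415746), np.float64(-0.012561245716807206), 33.6333)
```

It holds over 10 N with under 0.5 mm of movement, so the disc is locked. Letting go, then a numerical check of the disc angle against the previous picture.

Run:
```python
from h import *
z=.096
robot.move_linear(W(-.032,.031,z),velocity=.1); robot.move_linear(W(-.032,.031,z+.07),velocity=.2)
robot.move_ptp(W(-.1,-.07,.30),down(35)); robot.pause(.3)
snap("w6"); print(robot.get_state()["time"])
g=[cv2.cvtColor(cv2.imread(f"pics/{n}.png"),cv2.COLOR_BGR2GRAY)[80:190,358:470] for n in("w4","w5","w6")]
m=np.zeros_like(g[0]); cv2.circle(m,(210-0-154+0+0,55),42,255,-1); 
for i in(0,1):
    for nm,mask in(("disc lower half",(68,108)),("upper",(10,48))):
        mm=np.zeros_like(g[0]); mm[mask[0]:mask[1],25:85]=255
        try:
            cc,M=cv2.findTransformECC(g[i],g[2],np.eye(2,3,dtype=np.float32),cv2.MOTION_EUCLIDEAN,(3,200,1e-6),mm,3)
            print(i,nm,round(cc,3),np.degrees(np.arctan2(M[1,0],M[0,0])).round(2))
        except cv2.error as e: print("ecc fail")
hsv=cv2.cvtColor(cv2.imread("pics/w6.png"),cv2.COLOR_BGR2HSV)
h5=cv2.cvtColor(cv2.imread("pics/w5.png"),cv2.COLOR_BGR2HSV)
for h in(h5,hsv):
    q=((h[...,1]>130)&((h[...,0]<8)|(h[...,0]>172)))[110:165,295:335]; ys,xs=np.nonzero(q); print(xs.mean()+295,ys.mean()+110)
```

```text
36.1667
0 disc lower half 0.997 -0.33
0 upper 0.998 -0.37
1 disc lower half 0.998 -0.17
1 upper 0.999 0.01
312.978102189781 138.43065693430657
312.8868613138686 138.5109489051095
```

The disc moved less than 0.2° from its locked position (about 0.05 rad off the bar), the bar is still home, and the arm is clear.

```bash
python3 -c "
from rig import robot
print(robot.sign_off())"
```

```text
the job is handed in; nothing more can be done
None
```

The drive is locked and handed in at about 36 s: the slot is about 0.05 rad off the bar, the bar is home in the keeper, and the disc held about 10 N on a pin. My first sweep passed above the pins because the closed fingertips sit higher than stated, so I repeated it lower. I didn't re-measure the bystanders at the end, but the arm was kept clear of them.

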